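Hold a spring clamp open over the edge of the sowing chart

TASK

Squeeze the handles of the spring clamp that is parked on the rim of the pot tag holder, lift it off, and bring it to the sowing chart standing in its timber block. Finish holding it there, squeezed wide open with the jaws pointing down astride the middle of the chart's top edge, the jaw tips a centimetre or two below the edge with clear space between card and jaw on both sides, so that I can slip a seed packet in; do not let go at the end. The clamp must not bite or knock the chart, and everything else stays where it is.

Things in the scene. Friction and masses are not known exactly. Their poses are not given: they have to be found in the camera images.
- clamp: Steel spring clamp, 20 mm wide along its x, 80 g: two levers on a pin, black vinyl handles above it splayed in a V, jaws below. Parked upright, jaws shut on the holder's wall, tips 16 mm below the rim. This is lever a; origin at the pin, z up to the handles, x along the pin, y from lever b to a. On opening by q it tilts q/2 about x from the clamp's middle plane, lever b q/2 the other way.
- clamp_lever (a joint): Opening angle between the levers, rad: 0 = jaws shut on a 4 mm wall, -0.085 = shut on nothing, 0.52 = open to the stop (jaws gape 27 mm). Squeezing the handles opens it against the spring: 4 N at first, 11 N at the stop.
- grip_a (a point): Middle of the outer face of lever a's handle, where a finger pushes: 48 mm above the pin, 12 mm below the handle's end. Over both handles' outer faces: 50 mm here and 56 mm at the ends when parked; 24 mm, handles parallel, when fully squeezed.
- grip_b (a point): The same point on lever b's handle.
- jaw_a (a point): Inner lip of lever a's jaw at its very tip, 45 mm below the pin; the jaw is 8 mm thick outward from here. The throat from the tips up to the coil spring is 39 mm deep.
- jaw_b (a point): The same point on lever b's jaw.
- tag_holder: White plastic pot tag holder, an open box 160 (x) x 80 (y) x 70 mm high with 4 mm walls, 0.6 kg, loose on the top; origin at the centre of its underside. White tags stand in its +x end and reach up to 102 mm above the surface. The clamp sits on its -y long wall, within 35 mm of the wall's middle.
- chart: Sowing chart: a stiff white card 180 mm long (x), 3 mm thick (y), standing upright on edge in the groove of a timber block 150 x 59 x 30 mm, 0.9 kg in all, loose on the top; origin at the centre of the block's underside, card in its x-z plane.
- chart_edge (a point): Middle of the chart's top edge, 140 mm above the surface; axes as the chart's (x along the edge, y across the card, z up).
- hammer: Claw hammer 310 mm long lying flat, up to 26 mm high, handle along its -x, head 115 mm across at its +x end; leave it alone.
- rose: Green watering-can rose, a cone 80 mm across and 72 mm high, standing on its face; leave it alone.
- bottle: Clear glass bottle with a cork, 66 mm across, 190 mm high, standing; leave it alone.
Not all that is in view belongs to the job. Of the things like the clamp, leave any that is blue or red; of the rest the smaller one is meant.

How it is judged (in metres and radians):
On the way:
1. the clamp is lifted clear of the tag holder's rim (height (world z) of clamp above 0.122 m and contact force between clamp and tag_holder below 0.1 N and contact force between clamp and the fingers above 2 N), for 0.1 s.
At the end, for the whole second after the job is handed in: Fingers still squeeze the clamp open (joint above 0.36 rad); jaw tips on opposite sides of the card, each 3 mm or more clear of it, 7 to 32 mm below the top edge, within 25 mm of its middle, pin above the edge; clamp at rest, touching neither chart nor holder; chart upright (value of joint clamp_lever above 0.36 rad and contact force between clamp and the fingers above 3 N and ((y of jaw_a in the frame of chart_edge above 0.0045 m and y of jaw_b in the frame of chart_edge below -0.0045 m) or (y of jaw_b in the frame of chart_edge above 0.0045 m and y of jaw_a in the frame of chart_edge below -0.0045 m)) and z of jaw_a in the frame of chart_edge between -0.032 and -0.007 m and z of jaw_b in the frame of chart_edge between -0.032 and -0.007 m and x of jaw_a in the frame of chart_edge between -0.025 and 0.025 m and x of jaw_b in the frame of chart_edge between -0.025 and 0.025 m and z of clamp in the frame of chart_edge above 0.008 m and contact force between clamp and chart below 0.2 N and contact force between clamp and tag_holder below 0.2 N and linear speed of clamp below 0.02 m/s and angle between chart's own z axis and vertical below 0.05 rad); the arm keeps its last pose, push and grip.
It fails at once if the clamp bites or knocks the chart (more than 5 N) (contact force between clamp and chart above 5 N).
It fails at once if the chart is shifted more than 15 mm (distance of chart from where it was at the start of the episode above 0.015 m).
It fails at once if the tag holder is dragged more than 30 mm or tipped (distance of tag_holder from where it was at the start of the episode above 0.03 m or angle between tag_holder's own z axis and vertical above 0.35 rad).
It fails at once if hammer, rose or bottle disturbed (distance of any of hammer, rose, bottle from where it was at the start of the episode above 0.02 m or angle between bottle's own z axis and vertical above 0.3 rad or angle between rose's own z axis and vertical above 0.5 rad).
It also fails if it takes over 35 s, if anything falls off the work surface, if the arm or the gripper's body presses on something with over 40 N, if the wrist force passes 120 N, or if a joint passes its speed limit or range.

ROBOT

A 6-joint arm with a two-finger parallel gripper is mounted at the origin on the work surface. World frame = base frame: x ahead of the robot, y to its left, z up, the work surface at z = 0. Lengths are in m, angles in degrees, forces in N, time in s.
With the tool pointing down it reaches from about 0.3 to 0.875 m from the base axis. Payload 6.4 kg.
Tool frame: the origin (TCP) lies at the very end of the fingers, on their centre line; the grasp point (between the pads) lies 19 mm behind it; z points along the fingers, y is the direction in which the jaws open and shut (so a half turn about z gives the same grasp; the last joint's range is limited). The gripper opens to 88 mm and grips with 3 to 60 N. Pads are 18 mm wide; open, the fingers measure 123 mm over their backs; the gripper's body (75 mm by 187 mm) begins 45 mm behind the grasp point.
Start: joints at [61.289, 10.359, 92.074, -0, 77.567, -11.82], TCP at [0.167, 0.55, 0.239] pointing down, gripper open.
Joint ranges: [-171.53, 171.53], [-51.25, 118.39], [17.06, 147.69], [-65.23, 245.23], [0, 150.52], [-178.68, 178.68]. Speed limits (degrees/s): [147.25, 147.25, 172.46, 180, 180, 180].

INTERFACE

Orientations are given as a 3x3 rotation matrix whose columns are the frame's x, y, z axes.
In Python, from cell import readout, vision, arm gives the robot as it stands.
- The arm moves only by the shell command python3 -m pendant 'ROWS' [OPENING] [FORCE]. ROWS is JSON, a list of rows, each an object with "linear": the shift along the tool's x, y, z in cm, a list of three; "roll": the turn about the tool's z in rad. A call has 1 to 5 rows; each row shifts and turns the commanded pose from where the row before left it, along the tool's axes as they then stand; what a row does not reach is not made up. A row lasts 1/10 s, in which the tool goes at most 50 mm and 8.59 degrees, less where a joint would pass 70% of its speed; a pose out of reach is approached as far as the arm can. A call is refused whole if a number of a shift passes 5 or a number of a turn 0.15, either way. A call with a gripper value outside its range is refused whole. OPENING is the closure, from 0 (fully open) to 1 (shut), set as the call begins (- or left out, the last holds). The fingers move at their own pace and stop on an object; FORCE is the grip in N (left out, the last holds). Time passes only in rows, so rows that do not move let the fingers close. It gives the time, the measured TCP pose, the force and the opening at its end, in the units of the state.
- readout.get_obs(): the state, without advancing time (a new reading comes with each control period).
- vision.read_camera(name): name is "scene" or "top" or "wrist"; returns the picture (420x560x3 uint8, red, green, blue); there is no depth.
- vision.camera_model(name): a dict with "fx", "fy", "cx", "cy" (pixels), "k1" (the pictures are not rectified: a ray, as slopes to the right and down, at radius r is drawn at 1 + k1 r^2 times it, then the intrinsics apply), "R" (3x3) and "t" (3): a world point X has camera coordinates R X + t. Camera axes: x right, y down, z forward; pixel columns grow to the right and rows downward; lengths in m; the calibration is good to about 2 mm. A picture is of the moment at which its call begins: read the wrist's pose just before it. camera_model takes no time and is no camera call; for the wrist camera it gives the pose at the moment of the call.
- arm.job_done(): hands the job in, once; it reports no verdict.
The state is a dict: "time_s": time; "q": joint angles; "qd": joint speeds; "effort": joint torques, N m; "eef_pos": TCP position; "tool_rot": TCP orientation; "contact_force": force on the tool from outside, world axes, zero at the start; "wrist_torque": the same for the moment, N m; "finger_gap": opening from 0.0 (shut) to 1.0 (fully open).
Only numpy, scipy, OpenCV 4.12 (cv2) and the standard library are available. Lean on these libraries where they do the work, as an engineer would, in place of code of your own. Each camera call takes 0.05 s, during which the arm holds its last target. There are 200 camera calls.

## Working session

There is one attempt and no reset: what is moved stays moved. The work goes in short steps, Python scripts to look and compute and a shell command to move; the robot and the scene stay as the last step left them, time stands still between calls to the robot, and variables do not carry over. Pictures are saved under pics/ and viewed, about 8 in all and at most 12, crops included, and the job is handed in when it is done.

```bash
mkdir -p pics; python3 - <<'E'
from cell import readout, vision
import cv2, numpy as np
o=readout.get_obs();print({k:np.round(v,3).tolist() for k,v in o.items()})
for n in("scene","top"):
    cv2.imwrite(f"pics/{n}0.png",vision.read_camera(n)[...,::-1]); m=vision.camera_model(n);print(n,{k:np.round(v,4).tolist() for k,v in m.items()})
E
```

```text
{'time_s': 0.0, 'q': [61.289, 10.401, 92.131, -0.001, 77.569, -11.82], 'qd': [0.08, -0.015, -0.033, 0.063, -0.003, -0.002], 'effort': [0.0, -43.385, -34.186, 0.07, 0.038, -0.0], 'eef_pos': [0.167, 0.55, 0.238], 'tool_rot': [[-0.957, 0.291, -0.001], [0.291, 0.957, -0.002], [0.0, -0.002, -1.0]], 'contact_force': [0.099, 0.54, 0.322], 'wrist_torque': [-0.018, -0.052, 0.002], 'finger_gap': 0.996}
scene {'fx': 481.0333, 'fy': 481.0333, 'cx': 277.8113, 'cy': 210.5325, 'k1': 0.0321, 'R': [[-0.8098, 0.5865, 0.0154], [0.4269, 0.6071, -0.6702], [-0.4024, -0.5361, -0.742]], 't': [0.5551, -0.1403, 1.23]}
top {'fx': 498.8939, 'fy': 498.8939, 'cx': 283.0419, 'cy': 206.5693, 'k1': -0.1773, 'R': [[0.0242, -0.9996, -0.0142], [-0.9855, -0.0214, -0.1683], [0.1679, 0.018, -0.9856]], 't': [-0.0707, 0.6055, 1.1912]}
```

View pics/scene0.png

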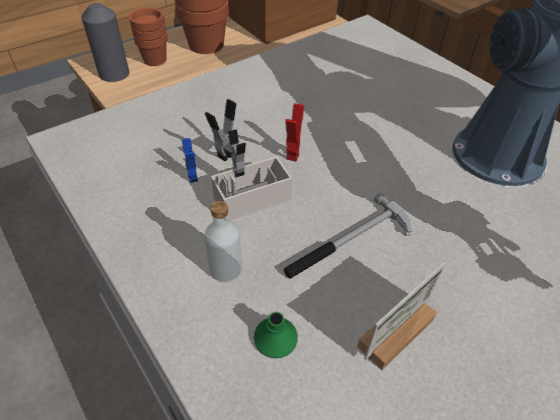

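View pics/top0.png

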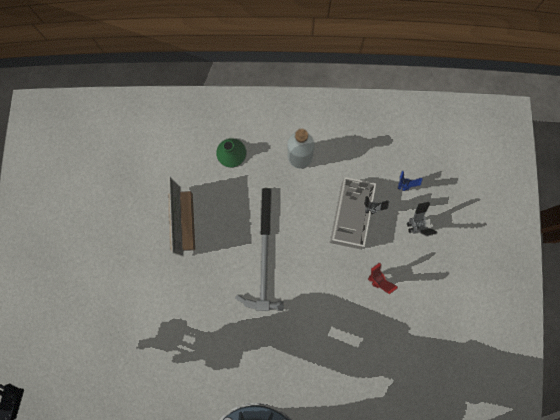

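```bash
cat > h.py <<'E'
import numpy as np, cv2
def und(m,p):
    K=np.array([[m["fx"],0,m["cx"]],[0,m["fy"],m["cy"]],[0,0,1.]])
    return cv2.undistortPoints(np.array(p,float).reshape(-1,1,2),K,np.array([m["k1"],0,0,0,0.])).reshape(-1,2)
def at(m,p,z):
    "pixels -> world points on plane height z"
    R,t=np.array(m["R"]),np.array(m["t"]);C=-R.T@t
    d=np.c_[und(m,p),np.ones(len(p))]@R
    return C+d*((np.broadcast_to(z,len(p))-C[2])/d[:,2])[:,None]
def proj(m,X):
    K=np.array([[m["fx"],0,m["cx"]],[0,m["fy"],m["cy"]],[0,0,1.]])
    return cv2.projectPoints(np.array(X,float).reshape(-1,1,3),cv2.Rodrigues(np.array(m["R"]))[0],np.array(m["t"]),K,np.array([m["k1"],0,0,0,0.]))[0].reshape(-1,2)
E
python3 - <<'E'
import cv2,numpy as np
a=cv2.imread("pics/top0.png")
l=cv2.resize(a[165:265,320:445],None,fx=4.5,fy=4.5,interpolation=3)
r=cv2.resize(a[165:265,160:210],None,fx=4.5,fy=4.5,interpolation=3)
cv2.imwrite("pics/crop0.png",np.hstack([l,r]))
E
```

```text
(no output)
```

View pics/crop0.png

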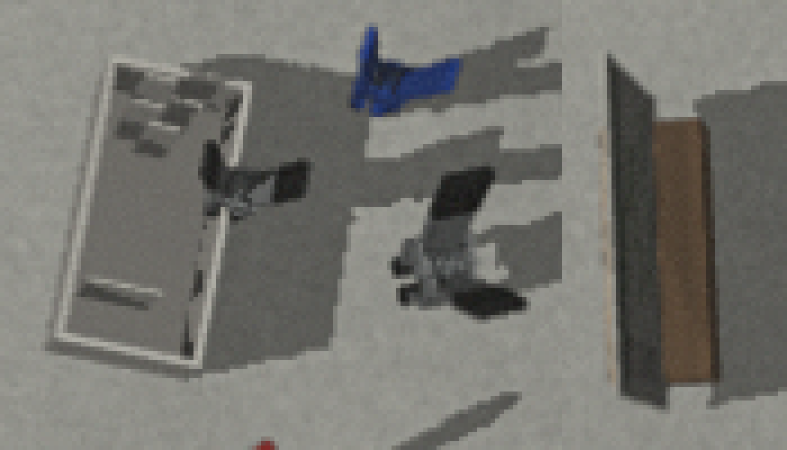

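```bash
python3 - <<'E'
from h import *; from cell import vision
m=vision.camera_model("top")
print(-np.array(m["R"]).T@np.array(m["t"]))
L=lambda p:[(320+u/4.5,165+v/4.5) for u,v in p]
Rr=lambda p:[(160+(u-562.5)/4.5,165+v/4.5) for u,v in p]
c=at(m,L([(111,56),(252,82),(203,370),(51,343)]),.07);print("rim",c.round(3),c.mean(0).round(3))
for a,b in((0,1),(1,2),(2,3),(3,0)):
    d=c[b]-c[a];print(np.linalg.norm(d).round(3),np.degrees(np.arctan2(d[1],d[0])).round(1))
print("handle tips",at(m,L([(203,165),(310,180)]),.159).round(3),"pin",at(m,L([(235,190)]),.10).round(3))
e=at(m,Rr([(608,53),(620,397)]),.14);print("edge",e.round(3),e.mean(0).round(3),np.linalg.norm(e[0]-e[1]),np.degrees(np.arctan2(*(e[0]-e[1])[1::-1])))
print("big clamp/blue base",at(m,L([(440,260),(365,85)]),.1).round(3))
m2=vision.camera_model("scene")
print("scene edge",at(m2,[(369,355),(444,269)],.14).round(3))
E
```

```text
[ 0.39843497 -0.07918097  1.27495402]
rim [[ 0.68  -0.208  0.07 ]
 [ 0.667 -0.286  0.07 ]
 [ 0.508 -0.259  0.07 ]
 [ 0.521 -0.176  0.07 ]] [ 0.594 -0.232  0.07 ]
0.079 -99.3
0.162 170.2
0.083 81.0
0.162 -11.3
handle tips [[ 0.604 -0.246  0.159]
 [ 0.597 -0.3    0.159]] pin [[ 0.602 -0.271  0.1  ]]
edge [[0.657 0.21  0.14 ]
 [0.477 0.193 0.14 ]] [0.567 0.201 0.14 ] 0.18090440331642405 5.50247918255377
big clamp/blue base [[ 0.566 -0.382  0.1  ]
 [ 0.661 -0.343  0.1  ]]
scene edge [[0.699 0.245 0.14 ]
 [0.489 0.205 0.14 ]]
```

```bash
R='{"linear":[-3.4,-3.5,-0.3]}'
python3 -m pendant '[{"linear":[-3.4,-3.5,-0.5]},{"linear":[-3.4,-3.5,-0.5]},{"linear":[-3.4,-3.5,-0.5]},{"linear":[-3.4,-3.5,-0.5]},{"linear":[-3.4,-3.5,-0.5]}]' 0 5
python3 -m pendant '[{"linear":[-3.4,-3.5,-0.5]},{"linear":[-3.4,-3.5,-0.5]},{"linear":[-3.4,-3.5,-0.5]},{"linear":[-3.4,-3.5,-0.5]},{"linear":[-3.4,-3.5,-0.5]}]'
python3 -m pendant '[{"linear":[-3.4,-3.5,0]},{"linear":[-3.4,-3.5,0]},{"linear":[-3.4,-3.5,0]},{"linear":[-3.4,-3.5,0]},{"linear":[-1.7,-1.7,0]}]'
python3 -m pendant '[{"linear":[0,0,0],"roll":-0.12},{"linear":[0,0,0]},{"linear":[0,0,0]}]'
python3 - <<'E'
from cell import readout, vision
import cv2, numpy as np
o=readout.get_obs();print(o["eef_pos"],o["tool_rot"])
m=vision.camera_model("wrist");print({k:np.round(v,4).tolist() for k,v in m.items()})
np.save("w1.npy",m,allow_pickle=True)
cv2.imwrite("pics/w1.png",vision.read_camera("wrist")[...,::-1])
E
```

```text
[0.16684666 0.54978582 0.23795258] [[-9.56856929e-01  2.90558653e-01 -6.98098449e-04]
 [ 2.90559355e-01  9.56856048e-01 -1.32855914e-03]
 [ 2.81955368e-04 -1.47408006e-03 -9.99998874e-01]]
{'fx': 361.0448, 'fy': 361.0448, 'cx': 278.3297, 'cy': 207.5307, 'k1': -0.0473, 'R': [[0.291, 0.9567, -0.0026], [0.9228, -0.28, 0.2646], [0.2525, -0.0795, -0.9643]], 't': [-0.5739, -0.0367, 0.3897]}invalid input
invalid input
invalid input
invalid input
```

View pics/w1.png

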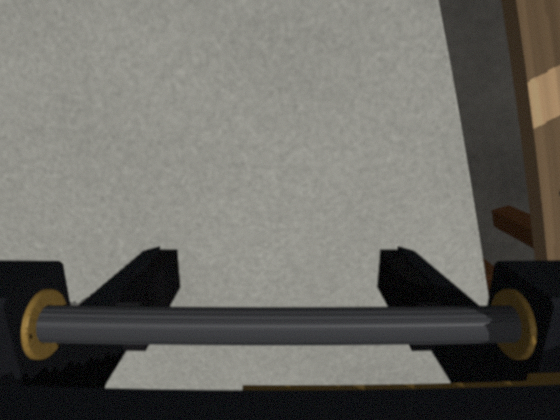

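```bash
python3 -m pendant '[{"linear":[-3.4,-3.5,-0.5],"roll":0},{"linear":[-3.4,-3.5,-0.5],"roll":0},{"linear":[-3.4,-3.5,-0.5],"roll":0},{"linear":[-3.4,-3.5,-0.5],"roll":0},{"linear":[-3.4,-3.5,-0.5],"roll":0}]' 0 5
python3 -m pendant '[{"linear":[-3.4,-3.5,-0.5],"roll":0},{"linear":[-3.4,-3.5,-0.5],"roll":0},{"linear":[-3.4,-3.5,-0.5],"roll":0},{"linear":[-3.4,-3.5,-0.5],"roll":0},{"linear":[-3.4,-3.5,-0.5],"roll":0}]'
python3 -m pendant '[{"linear":[-3.4,-3.5,0],"roll":0},{"linear":[-3.4,-3.5,0],"roll":0},{"linear":[-3.4,-3.5,0],"roll":0},{"linear":[-3.4,-3.5,0],"roll":0},{"linear":[-1.7,-1.7,0],"roll":0}]'
python3 -m pendant '[{"linear":[0,0,0],"roll":-0.12},{"linear":[0,0,0],"roll":0},{"linear":[0,0,0],"roll":0}]'
python3 - <<'E'
from cell import readout, vision
import cv2, numpy as np
o=readout.get_obs();print(o["eef_pos"],o["tool_rot"],o["q"])
m=vision.camera_model("wrist")
np.save("w2.npy",m,allow_pickle=True)
cv2.imwrite("pics/w2.png",vision.read_camera("wrist")[...,::-1])
E
```

```text
time_s: 0.65
eef_pos: [0.2791, 0.3317, 0.2637]
tool_rot: [[-0.957, 0.29, 0.0], [0.29, 0.957, -0.0], [-0.0, -0.0, -1.0]]
contact_force: [1.4, 0.2, 0.5]
finger_gap: 0.998
time_s: 1.15
eef_pos: [0.391, 0.1146, 0.289]
tool_rot: [[-0.957, 0.291, 0.001], [0.291, 0.957, 0.0], [-0.001, 0.0, -1.0]]
contact_force: [1.2, 0.8, 0.2]
finger_gap: 1.001
time_s: 1.65
eef_pos: [0.4924, -0.0817, 0.2883]
tool_rot: [[-0.956, 0.293, -0.0], [0.293, 0.956, -0.001], [0.0, -0.001, -1.0]]
contact_force: [1.1, 0.8, -0.1]
finger_gap: 1.0
time_s: 1.95
eef_pos: [0.4912, -0.0779, 0.2884]
tool_rot: [[-0.984, 0.177, -0.001], [0.177, 0.984, 0.0], [0.001, 0.0, -1.0]]
contact_force: [0.1, 0.2, -0.2]
finger_gap: 1.001
[ 0.49120017 -0.07789693  0.28841937] [[-9.84275645e-01  1.76638293e-01 -6.06368339e-04]
 [ 1.76638105e-01  9.84275803e-01  3.51206559e-04]
 [ 6.58870211e-04  2.38576308e-04 -9.99999754e-01]] [-2.27158585e+01 -2.05251403e+00  9.94952553e+01  5.18886342e-03
  8.25970768e+01 -1.02542522e+02]
```

View pics/w2.png

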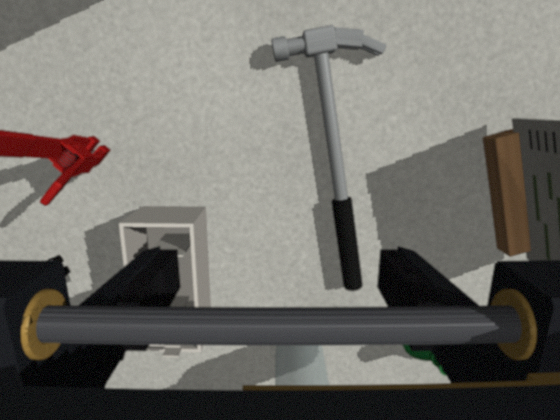

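```bash
python3 -m pendant '[{"linear":[-3.5,-2.7,0],"roll":0},{"linear":[-3.5,-2.7,0],"roll":0},{"linear":[-3.5,-2.7,0],"roll":0},{"linear":[-3.5,-2.7,0],"roll":0},{"linear":[-3.5,-2.7,0],"roll":0}]' 0 5 >/dev/null
python3 -m pendant '[{"linear":[-3.5,-2.7,0],"roll":0},{"linear":[0,0,0],"roll":0},{"linear":[0,0,0],"roll":0},{"linear":[0,0,0],"roll":0}]'
python3 - <<'E'
from cell import readout, vision
import cv2, numpy as np
m=vision.camera_model("wrist")
np.save("w3.npy",m,allow_pickle=True)
cv2.imwrite("pics/w3.png",vision.read_camera("wrist")[...,::-1])
E
```

```text
time_s: 2.9
eef_pos: [0.6699, -0.2728, 0.2891]
tool_rot: [[-0.985, 0.174, 0.0], [0.174, 0.985, 0.0], [0.0, 0.0, -1.0]]
contact_force: [0.3, 0.5, 0.4]
finger_gap: 1.0
```

View pics/w3.png

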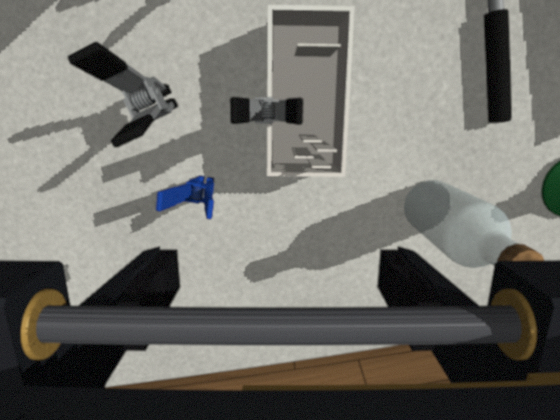

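```bash
python3 - <<'E'
from h import *
m=np.load("w3.npy",allow_pickle=True).item()
h=at(m,[(231,110),(302,110),(231,97),(302,97),(231,123),(302,123)],.159);print(h.round(4)); print((h[0]+h[1])/2, np.linalg.norm(h[0]-h[1]))
c=at(m,[(269,8),(355,8),(346,176),(267,176)],.07);print(c.round(4))
for a,b in((0,1),(1,2),(2,3),(3,0)):
    d=c[b]-c[a];print(np.linalg.norm(d).round(3),np.degrees(np.arctan2(d[1],d[0])).round(1))
for z in(.1,.15,.2):print(z,at(m,[(97,58),(130,130),(150,100),(177,200)],z).round(3).tolist())
mt=__import__("cell").vision.camera_model("top")
print("bigclamp top-view handles", [at(mt,[(320+470/4.5,165+190/4.5),(320+495/4.5,165+300/4.5)],z).round(3).tolist() for z in (.1,.15,.2)])
print("bottle",at(m,[(520,255)],.19))
E
```

```text
[[ 0.5982 -0.2959  0.159 ]
 [ 0.6074 -0.2441  0.159 ]
 [ 0.589  -0.294   0.159 ]
 [ 0.5982 -0.2426  0.159 ]
 [ 0.6074 -0.2979  0.159 ]
 [ 0.6167 -0.2456  0.159 ]]
[ 0.60275295 -0.27000462  0.159     ] 0.05264582749906864
[[ 0.5126 -0.254   0.07  ]
 [ 0.5261 -0.1757  0.07  ]
 [ 0.6812 -0.2045  0.07  ]
 [ 0.6672 -0.2843  0.07  ]]
0.079 80.2
0.158 -10.5
0.081 -100.0
0.157 168.9
0.1 [[0.532, -0.411, 0.1], [0.598, -0.399, 0.1], [0.575, -0.373, 0.1], [0.67, -0.372, 0.1]]
0.15 [[0.542, -0.389, 0.15], [0.599, -0.378, 0.15], [0.58, -0.357, 0.15], [0.66, -0.355, 0.15]]
0.2 [[0.553, -0.366, 0.2], [0.599, -0.358, 0.2], [0.584, -0.34, 0.2], [0.65, -0.339, 0.2]]
bigclamp top-view handles [[[0.604, -0.399, 0.1], [0.545, -0.412, 0.1]], [[0.596, -0.385, 0.15], [0.539, -0.397, 0.15]], [[0.587, -0.372, 0.2], [0.533, -0.383, 0.2]]]
bottle [[ 0.73741837 -0.10124919  0.19      ]]
```

```bash
python3 -m pendant '[{"linear":[3.3,-0.45,0],"roll":0},{"linear":[3.35,-0.4,0],"roll":0},{"linear":[0,0,4],"roll":0},{"linear":[0,0,4],"roll":0},{"linear":[0,0,0],"roll":0}]' 0 5
python3 -m pendant '[{"linear":[0,0,2.5],"roll":0},{"linear":[0,0,2.5],"roll":0},{"linear":[0,0,2],"roll":0},{"linear":[0,0,1.1],"roll":0},{"linear":[0,0,0],"roll":0}]'
python3 -m pendant '[{"linear":[0,0,0],"roll":0},{"linear":[0,0,0],"roll":0}]'
python3 - <<'E'
from cell import vision
import cv2, numpy as np
a=vision.read_camera("wrist")[...,::-1]; s=vision.read_camera("scene")[90:230,170:330,::-1]
cv2.imwrite("pics/g1.png",np.hstack([cv2.resize(a,(400,300)),cv2.resize(s,(343,300),interpolation=3)]))
E
```

```text
time_s: 3.45
eef_pos: [0.5997, -0.2679, 0.204]
tool_rot: [[-0.985, 0.173, -0.007], [0.173, 0.985, 0.005], [0.008, 0.004, -1.0]]
contact_force: [-0.9, 0.3, -0.5]
finger_gap: 0.998
time_s: 3.95
eef_pos: [0.603, -0.2704, 0.128]
tool_rot: [[-0.985, 0.173, -0.001], [0.173, 0.985, 0.0], [0.001, 0.0, -1.0]]
contact_force: [1.0, 0.2, 0.1]
finger_gap: 1.002
time_s: 4.15
eef_pos: [0.6042, -0.2715, 0.1299]
tool_rot: [[-0.985, 0.174, 0.003], [0.174, 0.985, -0.002], [-0.003, -0.001, -1.0]]
contact_force: [-0.3, -0.3, 0.9]
finger_gap: 1.001
```

View pics/g1.png

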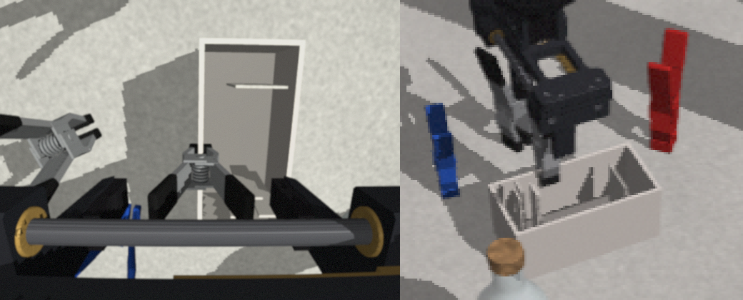

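The handles sit centred between the fingers at about (195,190), and the big clamp is clear to the left. Squeezing now.

```bash
python3 -m pendant '[{"linear":[0,0,0],"roll":0},{"linear":[0,0,0],"roll":0},{"linear":[0,0,0],"roll":0},{"linear":[0,0,0],"roll":0},{"linear":[0,0,0],"roll":0}]' 1 30
python3 -m pendant '[{"linear":[0,0,0],"roll":0},{"linear":[0,0,0],"roll":0},{"linear":[0,0,0],"roll":0},{"linear":[0,0,0],"roll":0},{"linear":[0,0,0],"roll":0}]'
python3 - <<'E'
from cell import vision
import cv2, numpy as np
a=vision.read_camera("wrist")[...,::-1]; s=vision.read_camera("scene")[90:230,170:330,::-1]
cv2.imwrite("pics/g2.png",np.hstack([cv2.resize(a,(400,300)),cv2.resize(s,(343,300),interpolation=3)]))
E
```

```text
time_s: 4.75
eef_pos: [0.6031, -0.271, 0.1276]
tool_rot: [[-0.985, 0.174, -0.0], [0.174, 0.985, 0.0], [0.0, 0.0, -1.0]]
contact_force: [0.0, -0.5, -1.3]
finger_gap: 0.566
time_s: 5.25
eef_pos: [0.6031, -0.271, 0.1277]
tool_rot: [[-0.985, 0.174, -0.0], [0.174, 0.985, 0.0], [0.0, 0.0, -1.0]]
contact_force: [-0.2, -0.4, -0.4]
finger_gap: 0.258
```

View pics/g2.png

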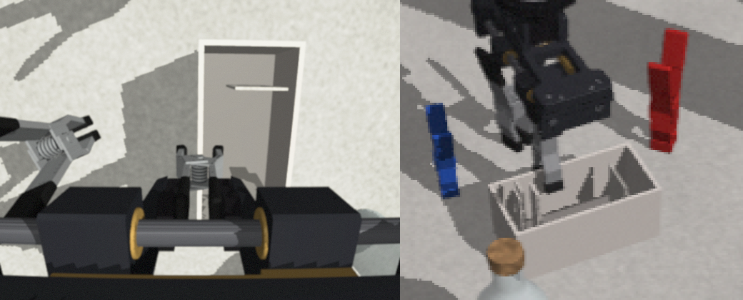

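```bash
python3 -m pendant '[{"linear":[0,0,-1],"roll":0},{"linear":[0,0,-2],"roll":0},{"linear":[0,0,-3],"roll":0},{"linear":[0,0,-3],"roll":0},{"linear":[0,0,-3],"roll":0}]'
python3 -m pendant '[{"linear":[0,0,-2],"roll":0},{"linear":[0,0,-1],"roll":0},{"linear":[0,0,0],"roll":0},{"linear":[0,0,0],"roll":0}]'
```

```text
time_s: 5.85
eef_pos: [0.6031, -0.271, 0.2498]
tool_rot: [[-0.985, 0.174, 0.001], [0.174, 0.985, -0.0], [-0.001, -0.0, -1.0]]
contact_force: [0.0, -0.5, -1.5]
finger_gap: 0.259
time_s: 6.25
eef_pos: [0.6028, -0.2707, 0.2767]
tool_rot: [[-0.985, 0.174, -0.001], [0.174, 0.985, 0.001], [0.001, 0.001, -1.0]]
contact_force: [0.3, -0.2, -0.7]
finger_gap: 0.259
```

```bash
python3 -m pendant '[{"linear":[0.2,2.5,0],"roll":0},{"linear":[0.4,4,0],"roll":0},{"linear":[0.4,4,0],"roll":0},{"linear":[0.4,4,0],"roll":0},{"linear":[0.3,4,0],"roll":0}]'
python3 -m pendant '[{"linear":[0.3,4,0],"roll":0},{"linear":[0.3,4,0],"roll":0},{"linear":[0.3,4,0],"roll":0},{"linear":[0.3,4,0],"roll":0},{"linear":[0.3,4,0],"roll":0}]'
python3 -m pendant '[{"linear":[0.2,4,0],"roll":0},{"linear":[0.2,3,0],"roll":0},{"linear":[0,1.8,0],"roll":0},{"linear":[0,0,0],"roll":-0.13},{"linear":[0,0,0],"roll":-0.14}]'
python3 -m pendant '[{"linear":[0,0,0],"roll":0},{"linear":[0,0,0],"roll":0},{"linear":[0,0,0],"roll":0},{"linear":[0,0,0],"roll":0}]'
python3 - <<'E'
from cell import vision
import cv2, numpy as np
m=vision.camera_model("wrist");np.save("w4.npy",m,allow_pickle=True)
cv2.imwrite("pics/w4.png",vision.read_camera("wrist")[...,::-1])
E
```

```text
time_s: 6.75
eef_pos: [0.6176, -0.0842, 0.2756]
tool_rot: [[-0.985, 0.174, -0.003], [0.174, 0.985, 0.001], [0.003, 0.001, -1.0]]
contact_force: [0.7, -0.3, -0.8]
finger_gap: 0.259
time_s: 7.25
eef_pos: [0.6377, 0.1153, 0.2755]
tool_rot: [[-0.985, 0.174, -0.003], [0.174, 0.985, -0.0], [0.003, -0.001, -1.0]]
contact_force: [0.9, -0.6, -1.3]
finger_gap: 0.256
time_s: 7.75
eef_pos: [0.6495, 0.2013, 0.2759]
tool_rot: [[-0.995, -0.101, -0.003], [-0.101, 0.995, -0.001], [0.003, -0.0, -1.0]]
contact_force: [0.3, -0.2, -1.2]
finger_gap: 0.26
time_s: 8.15
eef_pos: [0.65, 0.2006, 0.2776]
tool_rot: [[-0.996, -0.093, -0.0], [-0.093, 0.996, -0.0], [0.0, -0.0, -1.0]]
contact_force: [-0.3, 0.6, -0.0]
finger_gap: 0.26
```

View pics/w4.png

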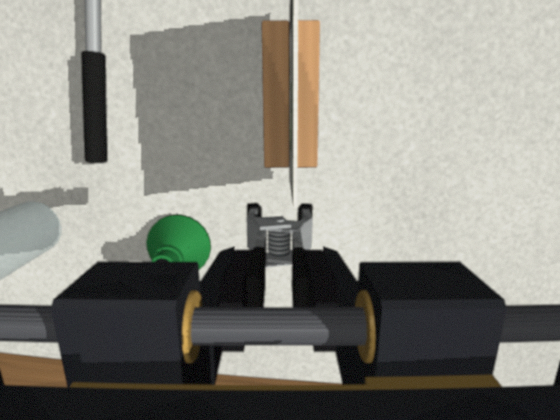

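```bash
python3 - <<'E'
from h import *
m=np.load("w4.npy",allow_pickle=True).item()
print(proj(m,[(.657,.210,.14),(.477,.193,.14),(.657,.21,.03),(.642,.209,.03)]).round(1))
a=cv2.imread("pics/w4.png")
# bright strip/card columns by row
for r in (5,40,80,120,160,180,195,200,205,210): print(r,a[r,284:304].sum(1)//3)
p=at(m,[(292,5),(293,100),(293,200)],.14);print(p.round(4)); 
j=at(m,[(253,208),(306,208)],.205);print("jaw",j.round(4),j.mean(0))
b=at(m,[(266,22),(320,22),(317,167),(264,167)],.03);print("block",b.round(4),b.mean(0))
cv2.imwrite("pics/w4c.png",cv2.resize(a[0:240,225:335],None,fx=2.5,fy=2.5,interpolation=3))
E
```

```text
[[289.4 204.5]
 [290.8 -45.9]
 [286.6 179.1]
 [287.  165.6]]
5 [198 196 199 198 181 140  90  54  88 151 202 224 227 220 211 204 201 199
 197 195]
40 [ 97  96  96  91  81  83  91  94 107 165 215 226 223 210 184 167 160 158
 157 154]
80 [ 97  95  96  90  77  76  85  87 105 164 220 230 228 207 171 147 141 141
 140 137]
120 [ 91  87  87  79  75  72  78  77 107 174 223 233 227 204 168 149 142 143
 141 142]
160 [ 95  90  93  83  77  73  76  87 122 178 220 226 216 193 166 155 146 147
 146 146]
180 [205 208 210 205 187 148 104  89 118 173 215 223 220 215 208 205 208 209
 210 210]
195 [218 216 212 212 216 212 193 152 134 181 222 230 228 221 219 219 218 214
 211 209]
200 [210 211 213 212 211 210 205 190 169 186 221 229 226 219 214 216 215 217
 216 215]
205 [206 206 209 209 212 214 215 215 209 204 218 228 226 216 189 145  90  43
  17  10]
210 [208 212 209 214 213 216 216 216 216 215 216 213 197 154  89  32  17  36
  57  70]
[[0.5098 0.1971 0.14  ]
 [0.5754 0.2045 0.14  ]
 [0.6529 0.2125 0.14  ]]
jaw [[0.6444 0.1839 0.205 ]
 [0.6413 0.217  0.205 ]] [0.64283354 0.20044972 0.205     ]
block [[0.4995 0.1738 0.03  ]
 [0.4944 0.2277 0.03  ]
 [0.6405 0.2419 0.03  ]
 [0.6459 0.184  0.03  ]] [0.57007594 0.20682973 0.03      ]
```

View pics/w4c.png

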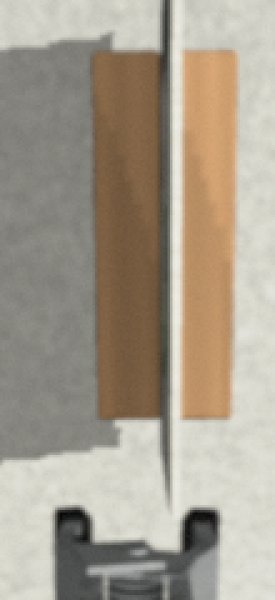

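```bash
python3 -m pendant '[{"linear":[2,0.3,0],"roll":0},{"linear":[3,0.5,0],"roll":0},{"linear":[2.1,0.45,0],"roll":0},{"linear":[1,0,0],"roll":0},{"linear":[0,0,0],"roll":-0.015}]' >/dev/null
python3 -m pendant '[{"linear":[0,0,2],"roll":0},{"linear":[0,0,2],"roll":0},{"linear":[0,0,1],"roll":0},{"linear":[0,0,0],"roll":0},{"linear":[0,0,0],"roll":0}]'
python3 - <<'E'
from cell import vision
import cv2, numpy as np
m=vision.camera_model("wrist");np.save("w5.npy",m,allow_pickle=True)
a=vision.read_camera("wrist")[...,::-1];cv2.imwrite("pics/w5f.png",a)
s=vision.read_camera("scene")[215:375,330:470,::-1]
cv2.imwrite("pics/w5.png",np.hstack([cv2.resize(a[60:300,190:370],None,fx=2.2,fy=2.2,interpolation=3),cv2.resize(s,(400,528),interpolation=3)]))
E
```

```text
time_s: 9.2
eef_pos: [0.5688, 0.2056, 0.2281]
tool_rot: [[-0.994, -0.11, 0.0], [-0.11, 0.994, 0.0], [-0.0, -0.0, -1.0]]
contact_force: [0.4, 0.4, -0.9]
finger_gap: 0.258
```

View pics/w5.png

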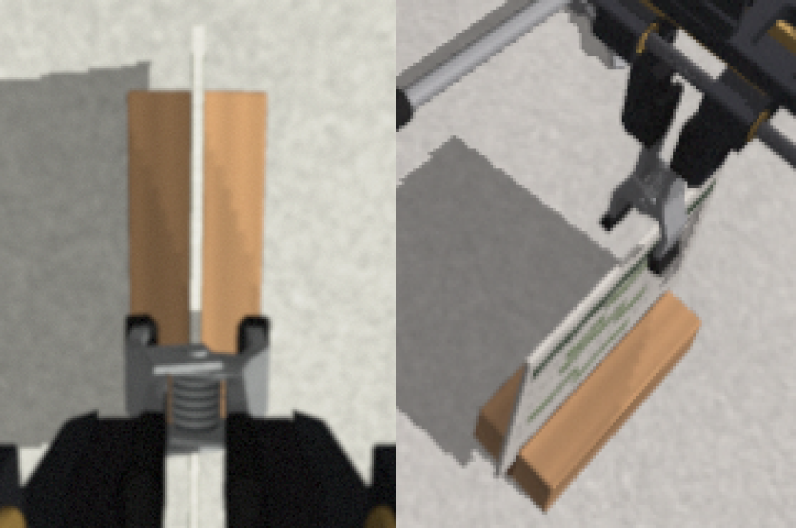

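The card is centred between the jaws: in the crop it is at column 197, with the jaws at 140 and 254. Descending now.

```bash
python3 -m pendant '[{"linear":[0,0,0.8],"roll":0},{"linear":[0,0,0.8],"roll":0},{"linear":[0,0,0.8],"roll":0},{"linear":[0,0,0.8],"roll":0},{"linear":[0,0,0],"roll":0}]'
python3 -m pendant '[{"linear":[0,0,0],"roll":0},{"linear":[0,0,0],"roll":0},{"linear":[0,0,0],"roll":0},{"linear":[0,0,0],"roll":0}]'
python3 - <<'E'
from cell import vision
from h import *
m=vision.camera_model("wrist")
print("far end x",at(np.load("w5.npy",allow_pickle=True).item(),[(279.5,72.3)],.14))
a=vision.read_camera("wrist")[...,::-1]
s=vision.read_camera("scene")[215:375,330:470,::-1]
cv2.imwrite("pics/w6.png",np.hstack([cv2.resize(a[60:300,190:370],None,fx=2.2,fy=2.2,interpolation=3),cv2.resize(s,(400,528),interpolation=3)]))
E
```

```text
time_s: 9.8
eef_pos: [0.5671, 0.2056, 0.1938]
tool_rot: [[-0.994, -0.11, -0.003], [-0.11, 0.994, -0.0], [0.003, -0.0, -1.0]]
contact_force: [0.3, 0.3, -1.1]
finger_gap: 0.258
time_s: 10.2
eef_pos: [0.5684, 0.2058, 0.1962]
tool_rot: [[-0.994, -0.11, 0.001], [-0.11, 0.994, 0.0], [-0.001, 0.0, -1.0]]
contact_force: [-0.4, -0.1, -0.9]
finger_gap: 0.265
far end x [[0.48016548 0.19633509 0.14      ]]
```

View pics/w6.png

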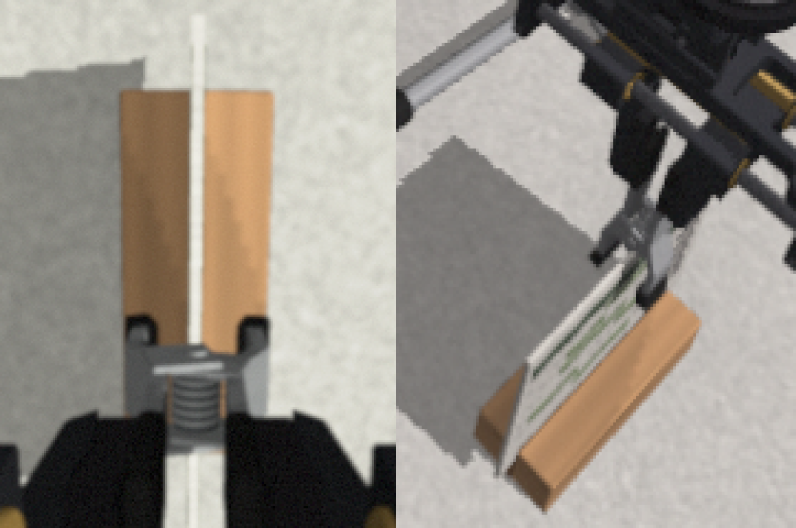

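```bash
python3 -c "
from cell import arm,readout
o=readout.get_obs();print(o['finger_gap'],o['qd'].round(2) if hasattr(o['qd'],'round') else o['qd']);print(arm.job_done())"
```

```text
0.2579339068999786 [-0.14  0.05  0.11 -0.01  0.08  0.05]
the job is handed in; nothing more can be done
None
```

I squeezed the small black clamp open at 30 N, lifted it off the holder wall, and brought it over the sowing chart. It is held there wide open, jaws down, astride the middle of the top edge. The job was handed in at about 10 s, and `job_done()` gives no verdict.

**Last checks:**
- **Opening:** the finger gap is 0.258, or 22.7 mm. The clamp's handles measure 24 mm fully squeezed, so it is at or near its stop.
- **Clearance:** in the last wrist picture the card runs midway between the jaws, with clear space on both sides.
- **Height:** the TCP is at z = 0.196 m, which puts the jaw tips about 16 mm below the edge. This is worked out from the grip height, not seen directly.
- **Position along the edge:** the clamp is within a few millimetres of the middle.
- **At rest:** outside forces read about 1 N, no more than in free air, and the arm is still.

**Disagreements:**
- My first estimate of the chart position, from the top camera, was about 4 mm off across the card compared with the close wrist view. I used the wrist view.
- One finger-gap reading just after the descent was 0.265; it was back to 0.258 at hand-in.
- My first move commands were refused because each row needs a `roll` value. Nothing moved.

I saw no contact with the chart, and nothing else in view appeared to have moved. I did not look at the tag holder again after lifting the clamp off it.

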